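Spring open the jeweller's ring case

TASK

Open the larger of the two ring cases: press down the release tab at its front so that the lid springs up, let the tab go, then push the lid up and over with the fingers until it rests fully open, and stop clear of it. Do not pick up or pinch anything: the case stays standing where it is, the smaller case stays shut and in place, and the other things on the bench are left alone.

Things in the scene. Friction and masses are not known exactly. Their poses are not given: they have to be found in the camera images.
- case_large: The LARGER of two like-made cases, the one to open: loose wooden ring case, hinged lid with clear window; 180 mm wide (y), 130 mm deep (x), 66 mm tall shut, about 2.0 kg. Origin: centre of its underside; x points from the front (release tab) to the rear (hinge), z up. A foot board 6 mm thick, 70 mm wide reaches 52 mm out in front under the tab
- tab_large_pad (a point): spot to press on top of that case's release tab, a level metal rocker plate 40 mm wide, 40 mm long, sticking out at mid-width of the front. At rest 34 mm in front of the front face, 36 mm above the bench; a 2 mm ridge at the outer end. A metal hook rises from the tab near the front face (outer side 11.5 mm from the face, top at 63.5 mm) and holds the lid. Moves with the tab
- tab_large (a joint): angle of that tab (rad): 0 at rest, grows as the plate is pressed down, stop at 0.32 (the spot then 8 mm lower). The hook frees the lid at about 0.2 (the spot 5 mm lower); pressing takes 2.5 N at first, 5 N at the stop; it springs back when let go
- lid_large (a joint): angle of that case's lid (rad): 0 shut, about 0.65 where its lifter leaves it once released, 1.57 upright, 1.85 fully open at its stop. Damped hinge along the case's y, lid about 0.2 kg. From sprung-up it must be pushed up and over with 1 to 3 N at the front edge; left alone it sinks back to sprung-up, but past about 1.6 it sinks open within some 2 s and stays
- lid_large_hinge (a point): hinge axis of that lid at mid-width, at the case's rear face, 52 mm above the bench
- lid_large_edge (a point): front tip of that lid's catch, at mid-width on the lid's underside, 135 mm from the hinge axis; moves with the lid. The catch is 24 mm wide, 6 mm thick and stands 5 mm out from the lid's front edge; the lid is 14 mm thick and as wide as the case. Sprung up, this point is about 134 mm above the bench
- case_small: The SMALLER case, to be left shut: loose wooden ring case, hinged lid with clear window; 110 mm wide (y), 95 mm deep (x), 66 mm tall shut, about 1.3 kg. Origin: centre of its underside; x points from the front (release tab) to the rear (hinge), z up. A foot board 6 mm thick, 70 mm wide reaches 52 mm out in front under the tab. Tab and hook as on the larger
- lid_small (a joint): angle of the smaller case's lid (rad): 0 shut, as it must stay; grows as it opens
- ring_cone: plain turned wooden ring-sizing cone standing upright on a 42 mm foot, 68 mm tall; origin at the centre of its foot. Bystander
- bangle: plain round metal bangle lying flat, 68 mm across, 10 mm high; origin at the centre of its underside. Bystander
- pliers: pliers lying flat, about 160 mm long and 45 mm wide, 14 mm high, jaws towards its +x; origin under the middle. Bystander
- graver: wooden-handled hand tool lying flat, 150 mm long, 26 mm thick; origin under its middle. Bystander
- polish_jar: closed round jar, 60 mm across, 60 mm tall; origin at the centre of its underside. Bystander
- loupe: small dark eye loupe standing on end, 36 mm across, 38 mm tall; origin at the centre of its underside. Bystander
- parts_dish: shallow round bowl, 90 mm across, 28 mm high; origin at the centre of its underside. Bystander
Not all that is in view belongs to the job. What is shaped like the case_small but pink or turquoise is not meant.

How it is judged:
By the outcome, as a careful person would: the job done as asked, in the order asked, and still so for the second after the job is handed in, with the robot touching nothing.
It also fails if it takes over 45 s, if anything falls off the work surface, if the arm or the gripper's body presses on something with over 40 N, if the wrist force passes 120 N, or if a joint passes its speed limit or range.

ROBOT

A 7-joint arm with a two-finger parallel gripper is mounted at the origin on the work surface. World frame = base frame: x ahead of the robot, y to its left, z up, the work surface at z = 0. Lengths are in m, angles in rad, forces in N, time in s.
With the tool pointing down it reaches from about 0.425 to 0.925 m from the base axis. Payload 6.8 kg.
Tool frame: the origin (TCP) lies on the front face of the gripper's body, between the roots of the fingers; the fingertips stand 73 mm ahead of it and the grasp point (between the pads) lies 54 mm ahead of it; z points along the fingers, y is the direction in which the jaws open and shut (so a half turn about z gives the same grasp; the last joint's range is limited). The gripper opens to 85 mm and grips with 20 to 120 N. Pads are 22 mm wide; open, the fingers measure 114 mm over their backs; the gripper's body (76 mm by 85 mm) begins 54 mm behind the grasp point. The pads swing forward as they close: fully open they stand 13 mm farther back than shut.
Start: joints at [1.209, 0.477, 0.022, 1.555, -0.011, 1.109, -0.083], TCP at [0.169, -0.653, 0.304] pointing down, gripper open.
Joint ranges: [-2.96, 2.96], [-0.34, 2.1], [-1.41, 1.46], [0.24, 2.44], [-1.37, 4.51], [0.17, 1.92], [-2.96, 2.96]. Speed limits (rad/s): [2.39, 2.39, 3.14, 3.14, 3.14, 3.14, 3.14].

INTERFACE

Orientations are given as a unit quaternion [w, x, y, z].
In Python, from station import get_obs, read_camera, hand_in, spot_in, cut_out, spot_point gives the robot as it stands. The module is installed in compiled form; this text tells all that it offers.
- The arm moves only by the tool move_arm, never from a script. Its arguments are lists of equal length, an entry for each row: "gripper": the opening, from 0 (shut) to 1 (fully open); "xyz": the shift along the tool's x, y, z in cm, a list of three; "twist": the turn about the tool's z in rad. A call has 1 to 5 rows; each row is the pose to reach, as a shift and turn from the pose commanded when the call began, along the tool's axes at that moment; what a row does not reach only later rows make up. A row lasts 1/12 s, in which the tool goes at most 41.7 mm and 7.16 degrees, less where a joint would pass 70% of its speed; a pose out of reach is approached as far as the arm can. A call with a gripper value outside its range is refused whole. The fingers move at their own pace and stop on an object; "squeeze" is the grip in N (left out, the last holds). Time passes only in rows, so rows that repeat a pose let the fingers close. It gives the time, the measured TCP pose, the force and the opening at its end, in the units of the state.
- get_obs(): the state, without advancing time (a new reading comes with each control period).
- read_camera(name): name is "side" or "top" or "wrist"; returns a dict with "pixels" (384x512x3 uint8, red, green, blue), "fx", "fy", "cx", "cy" (pixels), "k1" (the pictures are not rectified: a ray, as slopes to the right and down, at radius r is drawn at 1 + k1 r^2 times it, then the intrinsics apply), "R" (3x3) and "t" (3): a world point X has camera coordinates R X + t. Camera axes: x right, y down, z forward; pixel columns grow to the right and rows downward; lengths in m; the calibration is good to about 2 mm. A picture is of the moment at which its call begins. There is no depth.
- hand_in(): hands the job in, once; it reports no verdict.
Trained networks look in the newest picture that a camera, given by its name, has taken for a name from the list of things; names that differ only in an ending like _2 or _b are one class to them, and where a whole thing is asked for, a point or a joint stands for the part that bears it (a point fixed in the world has none). Each returns a list of dicts, best first, with "p" (0 to 1); they miss things now and then, are a little off and sometimes report something else, mostly with a low value. They report only what shows in the picture. A call takes as long as a camera call. They do not tell look-alikes from the thing itself.
- spot_in(query, camera): "centre" ([x, y, z] in m, in world coordinates, good to about 4 mm: the middle of the surface that is visible of it).
- cut_out(query, camera): "pixels" (384x512 bool, what is visible of it).
- spot_point(query, camera): "centre" ([x, y, z] in m, in world coordinates, good to about 4 mm: a listed point, or the origin of a listed thing).
The state is a dict: "t": time; "q": joint angles; "joint_vel": joint speeds; "joint_torque": joint torques, N m; "eef_pos": TCP position; "tool_rot": TCP orientation; "contact_force": force on the tool from outside, world axes, zero at the start; "torque": the same for the moment, N m; "gripper_width": opening from 0.0 (shut) to 1.0 (fully open).
Only numpy, scipy, OpenCV 4.12 (cv2) and the standard library are available. Lean on these libraries where they do the work, as an engineer would, in place of code of your own. Each camera call takes 0.05 s, during which the arm holds its last target.

## Working session

There is one attempt and no reset: what is moved stays moved. The work goes in short steps, Python scripts to look and compute and a tool call to move; the robot and the scene stay as the last step left them, time stands still between calls to the robot, and variables do not carry over. Pictures are saved under pics/ and viewed, and the job is handed in when it is done.

Besides the shell and the picture viewer there is one more tool, called after "Emit:" as name([rows], argument=value, ...), one row to a line, values as JSON. move_arm: Moves the arm, as the interface text tells. Its arguments: {"type":"object","properties":{"gripper":{"type":"array","items":{"type":"number"}},"xyz":{"type":"array","items":{"type":"array","items":{"type":"number"}}},"twist":{"type":"array","items":{"type":"number"}},"squeeze":{"type":"number"}},"required":["gripper","xyz","twist"]}

```bash
mkdir -p pics; ls; python3 - <<'E'
from station import *
import cv2
for c in ["side","top","wrist"]:
    r=read_camera(c); cv2.imwrite(f"pics/{c}0.png",r["pixels"][:,:,::-1])
    print(c,r["fx"],r["k1"],(-r["R"].T@r["t"]).round(3))
    for q in ["case_large","case_small","tab_large_pad","lid_large_hinge","lid_large_edge"]:
        print(q,[(d["centre"],round(d["p"],2)) for d in spot_point(q,c)][:4])
o=get_obs();print(o)
E
```

```text
pics
side 380.80999192854955 -0.12851455454985036 [ 0.477 -0.858  0.62 ]
case_large [([0.5603, -0.2031, -0.0063], 0.72)]
case_small [([0.2917, 0.2922, -0.0012], 0.71), ([0.5119, 0.2016, 0.0018], 0.67), ([0.578, 0.039, -0.0012], 0.64)]
tab_large_pad [([0.4582, -0.1951, 0.0341], 0.53)]
lid_large_hinge [([0.6249, -0.2075, 0.051], 0.61)]
lid_large_edge [([0.4893, -0.1984, 0.0552], 0.84)]
top 440.2595402654799 -0.017430709509289054 [0.283 0.009 1.52 ]
case_large [([0.5528, -0.1998, 0.0003], 0.78), ([0.3884, 0.0038, -0.0044], 0.71), ([0.4844, -0.1997, 0.0553], 0.66)]
case_small [([0.5092, 0.2002, 0.0012], 0.98), ([0.5813, 0.0382, -0.0006], 0.76), ([0.2901, 0.2927, -0.0056], 0.74), ([0.6871, -0.4016, -0.0037], 0.42)]
tab_large_pad [([0.4613, -0.1888, 0.0332], 0.53)]
lid_large_hinge [([0.6205, -0.2098, 0.0516], 0.9), ([0.4857, -0.1972, 0.0537], 0.19)]
lid_large_edge [([0.4867, -0.2023, 0.0523], 0.82), ([0.6866, -0.4035, -0.0038], 0.2)]
wrist 329.68725163356777 -0.06830990735197091 [ 0.243 -0.633  0.374]
case_large []
case_small []
tab_large_pad []
lid_large_hinge []
lid_large_edge []
{'t': 0.9, 'q': array([ 1.20887119,  0.47696358,  0.02238635,  1.55535523, -0.01150365,
        1.10935417, -0.08309572]), 'joint_vel': array([-0.00059965, -0.00015898, -0.00059653, -0.00286938,  0.00186064,
        0.00052455, -0.00082864]), 'joint_torque': array([-5.64312777e-04, -5.96311927e+01,  1.60615604e+00, -2.81547529e+01,
        1.24806407e-02,  1.53566616e-03,  2.41631517e-05]), 'eef_pos': array([ 0.16951823, -0.65338875,  0.30395102]), 'tool_rot': array([2.10152707e-05, 9.91957775e-01, 1.26569241e-01, 1.68373586e-05]), 'contact_force': array([-0.86710854,  0.10098212,  0.24800597]), 'torque': array([ 0.09920536,  0.01257187, -0.0351283 ]), 'gripper_width': 1.0010302896967427}
```

View pics/top0.png

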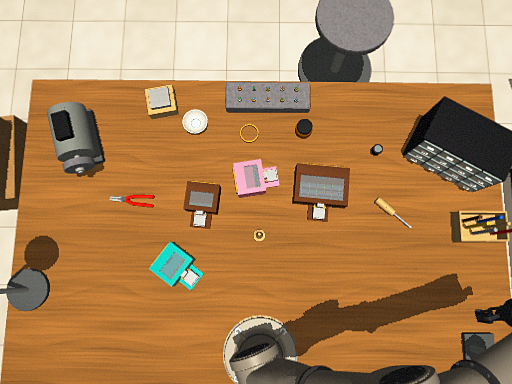

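View pics/side0.png

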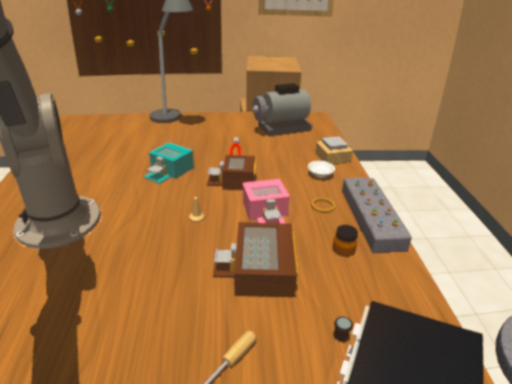

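```bash
cat > h.py <<'E'
import numpy as np, cv2
from station import *
def undist(r,uv):
    x=(np.array(uv,float)-[r["cx"],r["cy"]])/[r["fx"],r["fy"]]
    rd=np.linalg.norm(x); ru=rd
    for _ in range(20): ru=rd/(1+r["k1"]*ru*ru)
    return x*(ru/rd)
def at_z(r,uv,z):
    d=r["R"].T@np.append(undist(r,uv),1); c=-r["R"].T@r["t"]
    return c+d*(z-c[2])/d[2]
def proj(r,X):
    p=r["R"]@np.array(X)+r["t"]; s=p[:2]/p[2]; s=s*(1+r["k1"]*(s@s))
    return s*[r["fx"],r["fy"]]+[r["cx"],r["cy"]]
E
python3 - <<'E'
from h import *
r=read_camera("top");im=r["pixels"][:,:,::-1]
cv2.imwrite("pics/c1.png",cv2.resize(im[155:230,280:365],None,fx=8,fy=8,interpolation=cv2.INTER_CUBIC))
m=cut_out("case_large","top")
for d in m[:3]:
    k=d["pixels"].astype(np.uint8); ys,xs=np.nonzero(k); print(d["p"],k.sum(),xs.min(),xs.max(),ys.min(),ys.max(), cv2.minAreaRect(cv2.findNonZero(k)))
r=read_camera("side");im=r["pixels"][:,:,::-1]
cv2.imwrite("pics/c2.png",cv2.resize(im[210:305,205:305],None,fx=6,fy=6,interpolation=cv2.INTER_CUBIC))
E
```

```text
0.62 2626 292 349 163 221 ((320.410400390625, 192.07586669921875), (56.47093200683594, 57.38442611694336), 4.763640880584717)
0.57 272 295 311 119 138 ((303.0, 128.5), (19.0, 16.0), 90.0)
0.56 958 184 218 181 212 ((201.3187713623047, 196.10916137695312), (33.040924072265625, 30.001163482666016), 7.594643592834473)
```

View pics/c1.png

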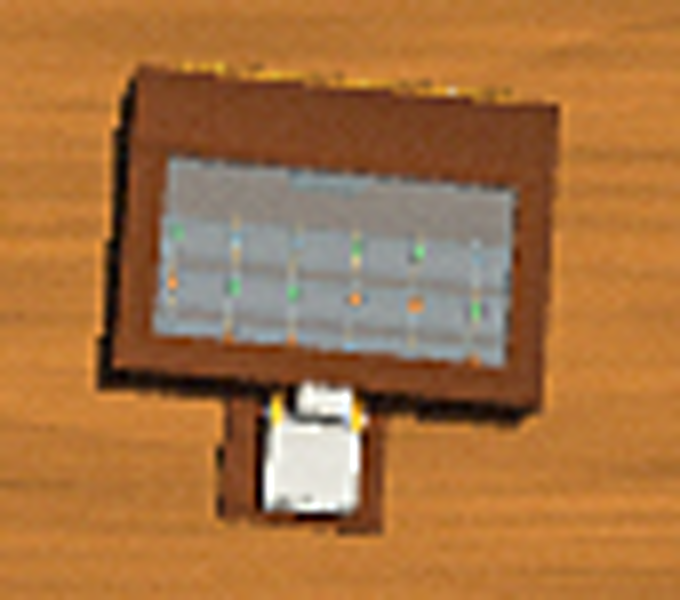

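View pics/c2.png

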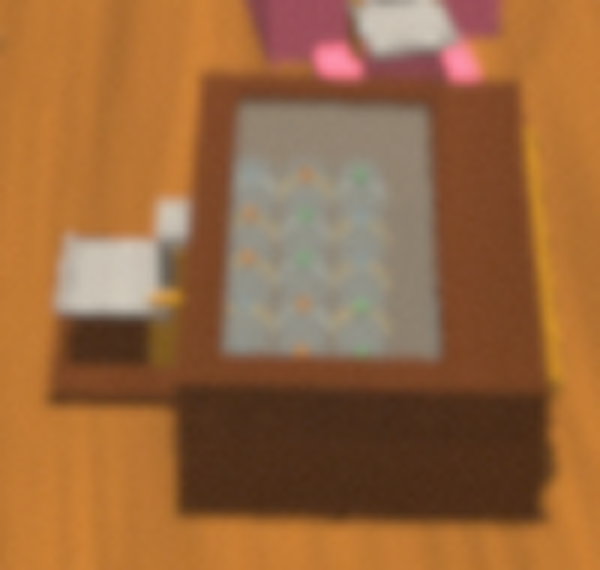

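The brown cases are at top-view (321,185) and (202,196). The first is about 180 mm wide with a white tab towards the robot, so it is the larger one. The pink (255,177) and turquoise (175,265) cases are decoys. I take the lid's corners from the enlarged crop to get pose and yaw.

```bash
python3 - <<'E'
from h import *
r=read_camera("top")
P=[at_z(r,(280+(u+.5)/8-.5,155+(v+.5)/8-.5),.066) for u,v in [(138,66),(558,105),(112,368),(540,412)]]
for p in P:print(p.round(4))
c=np.mean(P,0);print("c",c)
w=(P[0]+P[2]-P[1]-P[3])/2; d=(P[0]+P[1]-P[2]-P[3])/2
print(np.linalg.norm(w),np.linalg.norm(d), np.arctan2(-w[0],w[1]),np.arctan2(d[1],d[0]))
# tab plate
for u,v in [(265,420),(358,430),(262,505),(355,514)]: print(at_z(r,(280+u/8-.44,155+v/8-.44),.036).round(4))
o=get_obs()
from scipy.spatial.transform import Rotation as R
w_,x,y,z=o["tool_rot"]; print(R.from_quat([x,y,z,w_]).as_matrix().round(4))
E
```

```text
[ 0.6318 -0.119   0.066 ]
[ 0.6165 -0.297   0.066 ]
[ 0.5022 -0.1072  0.066 ]
[ 0.4852 -0.2857  0.066 ]
c [ 0.55889845 -0.20222966  0.066     ]
0.17899567144926085 0.1309410005478211 -0.09041581709008711 -0.08857725397924748
[ 0.4849 -0.1745  0.036 ]
[ 0.481 -0.214  0.036]
[ 0.4487 -0.1728  0.036 ]
[ 0.4452 -0.2121  0.036 ]
[[ 9.680e-01  2.511e-01  1.000e-04]
 [ 2.511e-01 -9.680e-01 -0.000e+00]
 [ 1.000e-04  0.000e+00 -1.000e+00]]
```

```bash
cat >> h.py <<'E'
from scipy.spatial.transform import Rotation as Rot
C=np.array([.559,-.2022]); YAW=-.0895
EX=np.array([np.cos(YAW),np.sin(YAW)]); EY=np.array([-EX[1],EX[0]])
def plan(a,b,z,yy):
    """TCP target: a = along case x from front face (neg = in front), b = along case y, z; yy= yaw of tool y rel. to case yaw"""
    o=get_obs(); w,x,y,zz=o["tool_rot"]; M=Rot.from_quat([x,y,zz,w]).as_matrix()
    xy=C+EX*(a-.065)+EY*b; d=M.T@(np.array([*xy,z])-o["eef_pos"])
    cur=np.arctan2(M[1,1],M[0,1]); tw=-(YAW+yy-cur); tw=(tw+np.pi)%(2*np.pi)-np.pi
    p=o["eef_pos"]; rel=p[:2]-C
    print("t",round(o["t"],2),"at a,b,z",(rel@EX+.065).round(4),(rel@EY).round(4),p[2].round(4),"F",o["contact_force"].round(2),"q1,7",o["q"][[0,6]].round(2))
    print("shift cm",(d*100).round(2),"twist",tw.round(3),"tilt",M[:,2].round(3))
E
python3 -c "
from h import *
plan(-.0848,0,.304,0)"
```

```text
t 1.1 at a,b,z -0.2826 -0.4842 0.3039 F [ 0.21 -0.16  0.26] q1,7 [ 1.21 -0.08]
shift cm [ 3.492e+01 -3.894e+01 -1.000e-02] twist -1.228 tilt [ 0. -0. -1.]
```

Emit:
move_arm([
  [34.9,-38.9,0],
  [34.9,-38.9,0],
  [34.9,-38.9,0],
  [34.9,-38.9,0],
  [34.9,-38.9,0],
], gripper=[1,1,1,1,1], twist=[-1.228,-1.228,-1.228,-1.228,-1.228])

```text
t: 1.52
eef_pos: [0.2658, -0.4665, 0.3041]
tool_rot: [0.0, 0.904, 0.428, -0.0]
contact_force: [0.3, 1.1, 0.3]
gripper_width: 0.999
```

```bash
python3 -c "
from h import *
plan(-.0848,0,.304,0)"
```

```text
t 1.52 at a,b,z -0.2034 -0.2895 0.3041 F [0.34 1.13 0.27] q1,7 [1.09 0.2 ]
shift cm [ 3.061e+01 -6.450e+00 -1.000e-02] twist -0.597 tilt [ 0.    -0.001 -1.   ]
```

Emit:
move_arm([
  [30.6,-6.5,0],
  [30.6,-6.5,0],
  [30.6,-6.5,0],
  [30.6,-6.5,0],
  [30.6,-6.5,0],
], gripper=[1,1,1,1,1], twist=[-0.597,-0.597,-0.597,-0.597,-0.597])

```text
t: 1.93
eef_pos: [0.3624, -0.282, 0.3043]
tool_rot: [0.001, 0.738, 0.675, -0.0]
contact_force: [1.1, -0.3, 0.3]
gripper_width: 1.004
```

```bash
python3 -c "
from h import *
plan(-.0848,0,.16,0)"
```

```text
t 1.93 at a,b,z -0.1236 -0.0971 0.3043 F [ 1.11 -0.33  0.31] q1,7 [0.89 0.37]
shift cm [ 9.72  3.88 14.42] twist 0.0 tilt [ 0.001 -0.001 -1.   ]
```

Emit:
move_arm([
  [3.5,1.5,0],
  [7,3,2],
  [9.7,3.9,5],
  [9.7,3.9,9],
  [9.7,3.9,12],
], gripper=[1,1,1,1,1], twist=[0,0,0,0,0])

```text
t: 2.35
eef_pos: [0.4106, -0.1888, 0.1826]
tool_rot: [0.0, 0.738, 0.674, 0.001]
contact_force: [-0.2, -1.3, -0.4]
gripper_width: 1.002
```

```bash
python3 -c "
from h import *
plan(-.0848,0,.13,0)
for c in ['wrist','side']:
    r=read_camera(c);cv2.imwrite('pics/a_%s.png'%c,r['pixels'][:,:,::-1])
    print(proj(r,[*(C+EX*(-.099)),.036]),spot_point('tab_large_pad',c)[:2])
plan(-.0848,0,.13,0)
"
```

```text
t 2.35 at a,b,z -0.084 0.0001 0.1826 F [-0.23 -1.32 -0.4 ] q1,7 [ 0.69 -0.  ]
shift cm [-0.01 -0.09  5.26] twist -0.001 tilt [ 0.001  0.    -1.   ]
[329.17966797 203.50337108] [{'centre': [0.4538, -0.1941, 0.038], 'p': 0.7}]
[221.72063915 254.50070759] [{'centre': [0.4575, -0.1994, 0.0376], 'p': 0.63}]
t 2.55 at a,b,z -0.0843 -0.0023 0.1844 F [ 0.04 -0.6   0.66] q1,7 [ 0.69 -0.  ]
shift cm [ 0.22 -0.05  5.44] twist -0.006 tilt [-0.001  0.    -1.   ]
```

View pics/a_wrist.png

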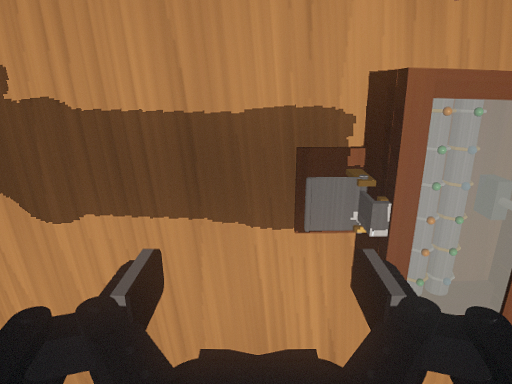

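View pics/a_side.png

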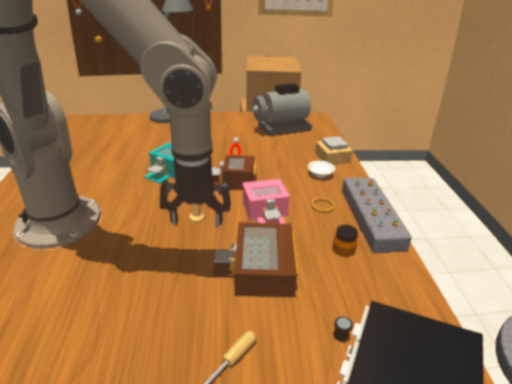

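Emit:
move_arm([
  [0.2,0.2,3],
  [0.2,0.2,5.5],
  [0.2,0.2,6.5],
  [0.2,0.2,6.5],
  [0.2,0.2,6.5],
], gripper=[1,1,1,1,1], twist=[0,0,0,0,0])

```text
t: 2.97
eef_pos: [0.4129, -0.1898, 0.1203]
tool_rot: [0.001, 0.74, 0.672, 0.0]
contact_force: [0.4, 0.5, 1.1]
gripper_width: 1.003
```

Emit:
move_arm([
  [0,0,0.3],
  [0,0,0.6],
  [0,0,0.9],
  [0,0,1.0],
  [0,0,1.0],
], gripper=[1,1,1,1,1], twist=[0,0,0,0,0])

```text
t: 3.38
eef_pos: [0.4121, -0.1892, 0.1089]
tool_rot: [-0.0, 0.74, 0.673, -0.0]
contact_force: [-0.3, 0.6, 0.1]
gripper_width: 1.0
```

```bash
python3 -c "
from h import *
for c in ['side','wrist']:
    r=read_camera(c);cv2.imwrite('pics/b_%s.png'%c,r['pixels'][:,:,::-1] if c=='wrist' else cv2.resize(r['pixels'][150:310,130:320,::-1],None,fx=4,fy=3.7))
plan(-.082,0,.108,0)
"
```

```text
t 3.48 at a,b,z -0.0824 -0.0001 0.109 F [-0.04  0.18  0.15] q1,7 [ 0.62 -0.11]
shift cm [0.01 0.04 0.1 ] twist -0.006 tilt [ 0. -0. -1.]
```

View pics/b_wrist.png

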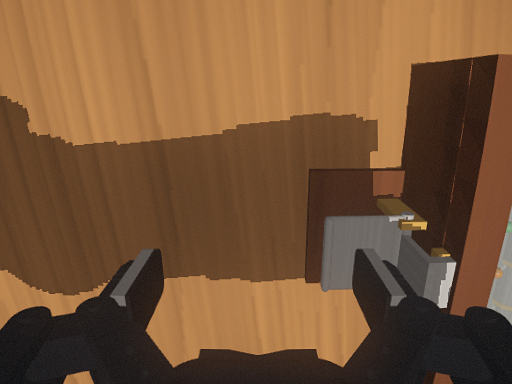

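View pics/b_side.png

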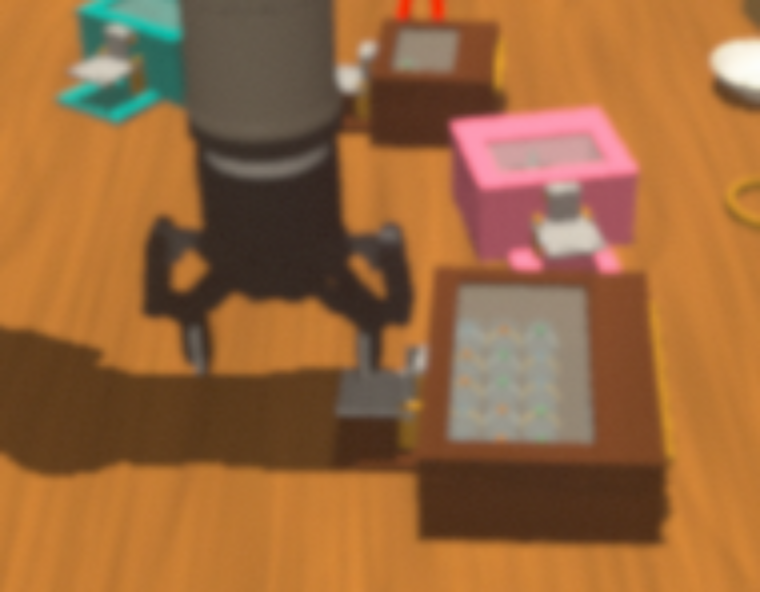

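Emit:
move_arm([
  [0,0,0.3],
  [0,0,0.6],
  [0,0,0.9],
  [0,0,1.2],
  [0,0,1.2],
], gripper=[1,1,1,1,1], twist=[0,0,0,0,0])

```text
t: 3.9
eef_pos: [0.4118, -0.189, 0.0962]
tool_rot: [-0.001, 0.74, 0.673, -0.0]
contact_force: [0.5, 0.5, 1.0]
gripper_width: 0.997
```

Emit:
move_arm([
  [0,0,0.15],
  [0,0,0.3],
  [0,0,0.4],
  [0,0,0.4],
  [0,0,0.4],
], gripper=[1,1,1,1,1], twist=[0,0,0,0,0])

```text
t: 4.32
eef_pos: [0.412, -0.1891, 0.0929]
tool_rot: [-0.0, 0.74, 0.673, -0.0]
contact_force: [-0.8, 1.5, 2.5]
gripper_width: 0.999
```

Contact at about TCP z 0.095, with 2.5 N. Pressing on gradually.

Emit:
move_arm([
  [0,0,0.15],
  [0,0,0.3],
  [0,0,0.35],
  [0,0,0.35],
  [0,0,0.35],
], gripper=[1,1,1,1,1], twist=[0,0,0,0,0])

```text
t: 4.73
eef_pos: [0.4123, -0.1892, 0.0894]
tool_rot: [0.0, 0.74, 0.673, 0.0]
contact_force: [-1.1, 2.1, 5.1]
gripper_width: 0.999
```

```bash
python3 -c "
from h import *
for c in ['side']:
    r=read_camera(c);cv2.imwrite('pics/c_%s.png'%c,cv2.resize(r['pixels'][150:310,130:320,::-1],None,fx=4,fy=3.7))
plan(-.082,0,.108,0)
"
```

```text
t 4.78 at a,b,z -0.0823 -0.0001 0.0895 F [-0.24  0.6   3.86] q1,7 [ 0.6  -0.14]
shift cm [ 0.01  0.03 -1.85] twist -0.005 tilt [ 0. -0. -1.]
```

View pics/c_side.png

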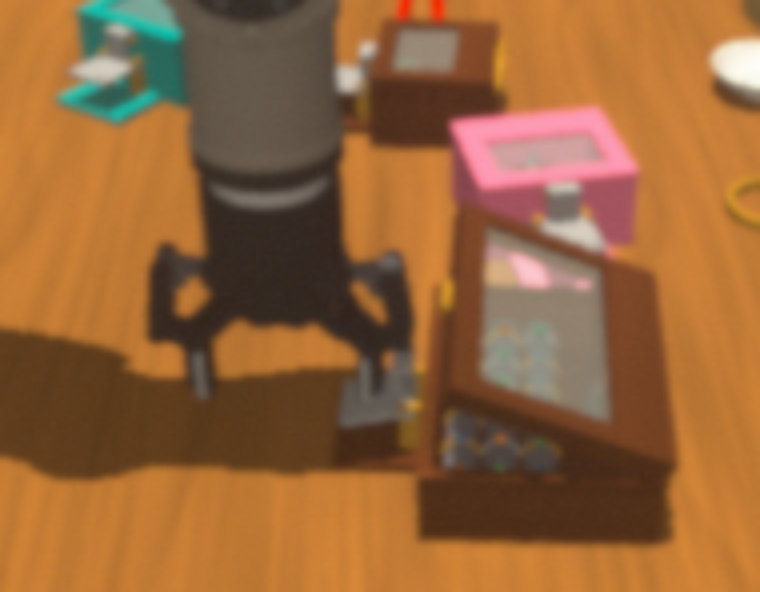

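Emit:
move_arm([
  [0,0,0],
  [0,0,0],
  [0,0,0],
  [0,0,-0.5],
  [0,0,-1.2],
], gripper=[1,1,1,1,1], twist=[0,0,0,0,0])

```text
t: 5.2
eef_pos: [0.4119, -0.1891, 0.1014]
tool_rot: [-0.0, 0.74, 0.673, -0.0]
contact_force: [-0.1, 0.5, -0.5]
gripper_width: 1.001
```

Emit:
move_arm([
  [0,0,-2],
  [0,0,-5],
  [0,0,-8],
  [0,0,-8],
  [0,0,-8],
], gripper=[1,1,0,0,0], twist=[0,0,0.1,0.22,0.34])

```text
t: 5.62
eef_pos: [0.4131, -0.1898, 0.1837]
tool_rot: [0.002, 0.845, 0.535, 0.001]
contact_force: [-0.7, -0.7, 1.1]
gripper_width: 0.606
```

```bash
python3 -c "
from h import *
for c in ['side']:
    r=read_camera(c);cv2.imwrite('pics/d_%s.png'%c,cv2.resize(r['pixels'][150:310,130:320,::-1],None,fx=4,fy=3.7))
    for q in ['lid_large_edge','lid_large_hinge']: print(spot_point(q,c)[:2])
    print(proj(r,[*(C+EX*(.022-.065)),.134]))
plan(-.050,0,.175,-1.571)
"
```

```text
[{'centre': [0.5177, -0.1993, 0.1368], 'p': 0.92}, {'centre': [0.752, 0.0468, 0.0022], 'p': 0.74}]
[{'centre': [0.629, -0.2093, 0.0491], 'p': 0.56}]
[246.53609269 220.84328645]
t 5.77 at a,b,z -0.0826 -0.0002 0.1818 F [ 0.05  0.1  -0.79] q1,7 [ 0.63 -0.32]
shift cm [1.12 3.06 0.68] twist 1.228 tilt [ 0. -0. -1.]
```

View pics/d_side.png

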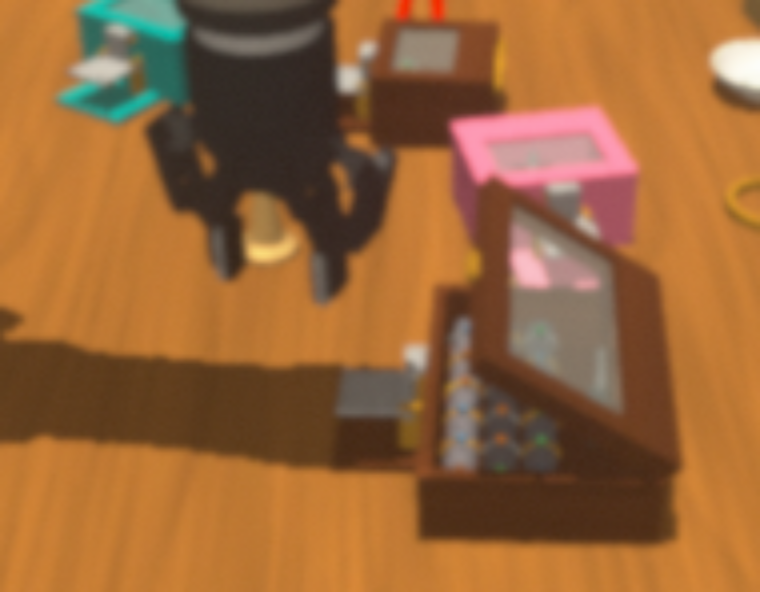

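Emit:
move_arm([
  [0,0,0],
  [0,0,0],
  [0,0,0],
  [0,0,0],
  [0,0,0],
], gripper=[0,0,0,0,0], twist=[1.23,1.23,1.23,1.23,1.23])

```text
t: 6.18
eef_pos: [0.4118, -0.189, 0.1811]
tool_rot: [-0.0, 0.968, 0.252, -0.0]
contact_force: [-0.0, 0.1, -0.2]
gripper_width: 0.0
```

```bash
python3 -c "
from h import *
plan(-.020,0,.158,-1.571)
"
```

```text
t 6.18 at a,b,z -0.0828 -0.0 0.1811 F [-0.02  0.11 -0.24] q1,7 [ 0.51 -0.89]
shift cm [5.19 3.53 2.3 ] twist 0.599 tilt [-0.001  0.001 -1.   ]
```

Emit:
move_arm([
  [0,0,0.5],
  [0,0,1],
  [1.5,1.0,1.6],
  [3,2,2.3],
  [5.2,3.5,2.3],
], gripper=[0,0,0,0,0], twist=[0.599,0.599,0.599,0.599,0.599])

```text
t: 6.6
eef_pos: [0.4727, -0.1941, 0.1567]
tool_rot: [-0.0, 0.999, -0.045, -0.003]
contact_force: [-0.2, 0.4, 0.1]
gripper_width: 0.001
```

```bash
python3 -c "
from h import *
for c in ['side','wrist']:
    r=read_camera(c);cv2.imwrite('pics/e_%s.png'%c,r['pixels'][:,:,::-1] if c=='wrist' else cv2.resize(r['pixels'][150:310,130:320,::-1],None,fx=4,fy=3.7))
plan(-.020,0,.158,-1.571)
"
```

```text
t 6.7 at a,b,z -0.0161 0.0012 0.1582 F [-0.28 -0.24  0.13] q1,7 [ 0.36 -1.46]
shift cm [-0.39  0.11  0.02] twist 0.005 tilt [ 0.003  0.    -1.   ]
```

View pics/e_side.png

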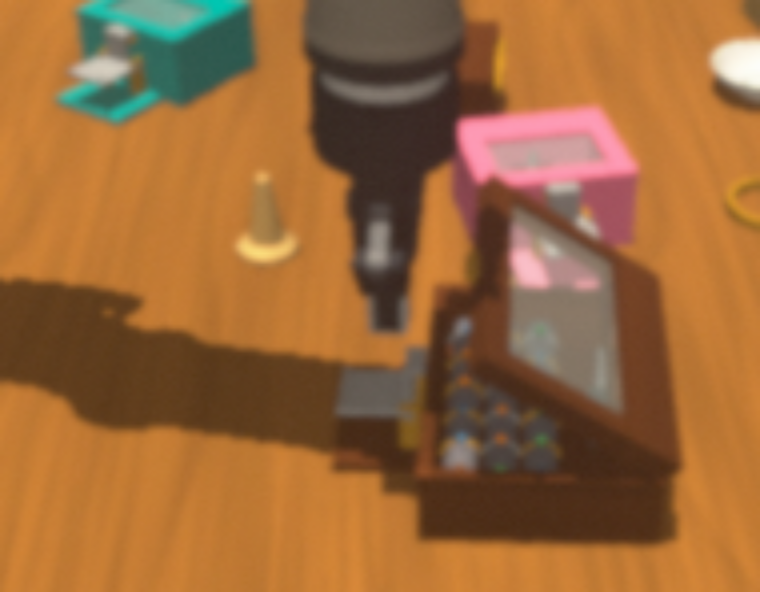

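View pics/e_wrist.png

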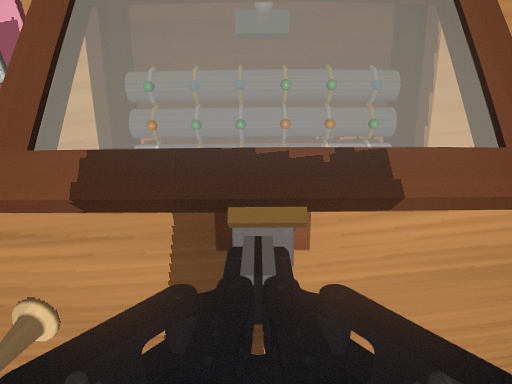

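Emit:
move_arm([
  [0.6,0.1,0],
  [1.3,0.1,0],
  [2.0,0.1,0],
  [2.5,0.1,0],
  [2.8,0.1,-0.1],
], gripper=[0,0,0,0,0], twist=[0,0,0,0,0])

```text
t: 7.12
eef_pos: [0.5023, -0.1978, 0.1593]
tool_rot: [-0.0, 0.999, -0.044, -0.001]
contact_force: [-3.8, 0.9, 2.4]
gripper_width: -0.001
```

```bash
python3 -c "
from h import *
for c in ['side']:
    r=read_camera(c);cv2.imwrite('pics/f_%s.png'%c,r['pixels'][:,:,::-1] if c=='wrist' else cv2.resize(r['pixels'][150:310,130:320,::-1],None,fx=4,fy=3.7))
plan(.011,0,.158,-1.571)
"
```

```text
t 7.17 at a,b,z 0.0085 -0.0007 0.1595 F [-0.28  1.41 -0.37] q1,7 [ 0.35 -1.47]
shift cm [ 0.25 -0.07  0.15] twist 0.002 tilt [-0.001  0.    -1.   ]
```

View pics/f_side.png

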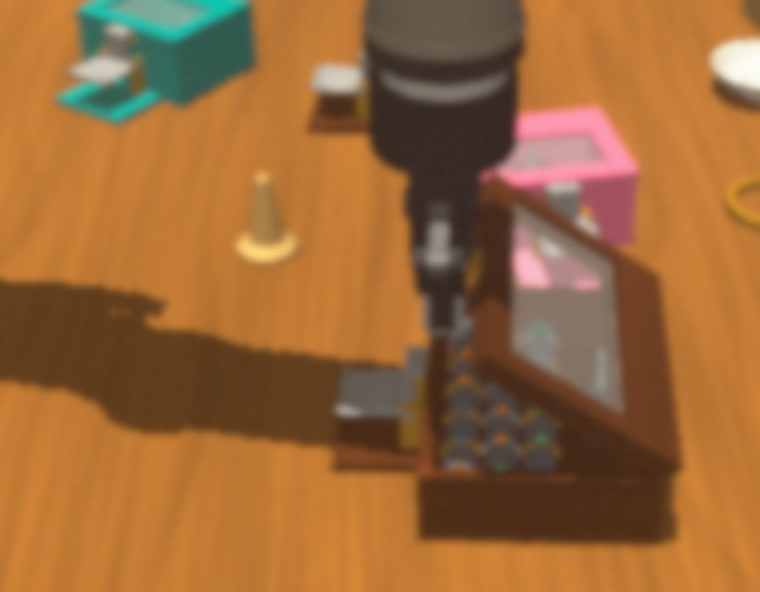

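Emit:
move_arm([
  [0.3,0,-0.25],
  [0.6,0,-0.6],
  [0.9,0,-0.95],
  [1.2,0,-1.3],
  [1.5,0,-1.6],
], gripper=[0,0,0,0,0], twist=[0,0,0,0,0])

```text
t: 7.58
eef_pos: [0.518, -0.1992, 0.1761]
tool_rot: [0.0, 0.999, -0.044, 0.001]
contact_force: [-1.5, 0.1, 0.4]
gripper_width: 0.001
```

```bash
python3 -c "
from h import *
plan(.046,0,.191,-1.571)
for c in ['side']:
    r=read_camera(c);cv2.imwrite('pics/g_%s.png'%c,r['pixels'][:,:,::-1] if c=='wrist' else cv2.resize(r['pixels'][150:310,130:320,::-1],None,fx=4,fy=3.7))
plan(.046,0,.191,-1.571)
"
```

```text
t 7.58 at a,b,z 0.0238 -0.0006 0.1761 F [-1.46  0.1   0.4 ] q1,7 [ 0.34 -1.47]
shift cm [ 2.22 -0.06 -1.49] twist 0.002 tilt [ 0.001 -0.    -1.   ]
t 7.63 at a,b,z 0.0248 -0.0006 0.1767 F [ 0.54  0.78 -0.01] q1,7 [ 0.34 -1.47]
shift cm [ 2.12 -0.06 -1.43] twist 0.002 tilt [ 0.003 -0.001 -1.   ]
```

View pics/g_side.png

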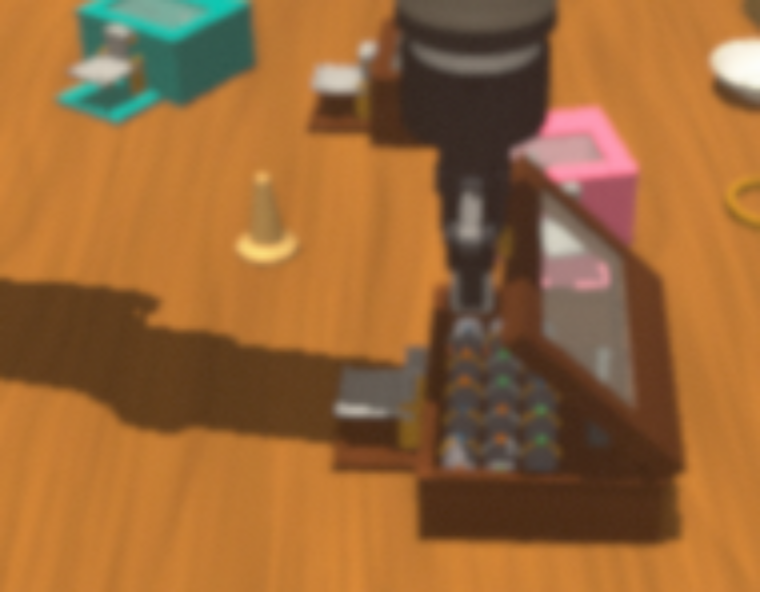

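Working: the lid is rising and the case hasn't moved. Continuing along the arc.

Emit:
move_arm([
  [0.4,0,-0.35],
  [0.8,0,-0.7],
  [1.2,0,-1.0],
  [1.6,0,-1.3],
  [2.1,0,-1.6],
], gripper=[0,0,0,0,0], twist=[0,0,0,0,0])

```text
t: 8.05
eef_pos: [0.5387, -0.2009, 0.1918]
tool_rot: [0.0, 0.999, -0.044, 0.0]
contact_force: [-1.3, -0.0, 0.5]
gripper_width: -0.002
```

Emit:
move_arm([
  [0.5,0,-0.3],
  [1.0,0,-0.6],
  [1.5,0,-0.85],
  [2.0,0,-1.05],
  [2.4,0,-1.2],
], gripper=[0,0,0,0,0], twist=[0,0,0,0,0])

```text
t: 8.47
eef_pos: [0.563, -0.2031, 0.2038]
tool_rot: [0.0, 0.999, -0.044, 0.0]
contact_force: [-0.3, 0.7, 0.7]
gripper_width: -0.005
```

```bash
python3 -c "
from h import *
plan(.096,0,.211,-1.571)
for c in ['side']:
    r=read_camera(c);cv2.imwrite('pics/h_%s.png'%c,r['pixels'][:,:,::-1] if c=='wrist' else cv2.resize(r['pixels'][130:310,130:320,::-1],None,fx=4,fy=3.3))
"
```

```text
t 8.47 at a,b,z 0.0691 -0.0005 0.2038 F [-0.32  0.72  0.68] q1,7 [ 0.32 -1.47]
shift cm [ 2.69 -0.05 -0.72] twist 0.002 tilt [ 0.001 -0.    -1.   ]
```

View pics/h_side.png

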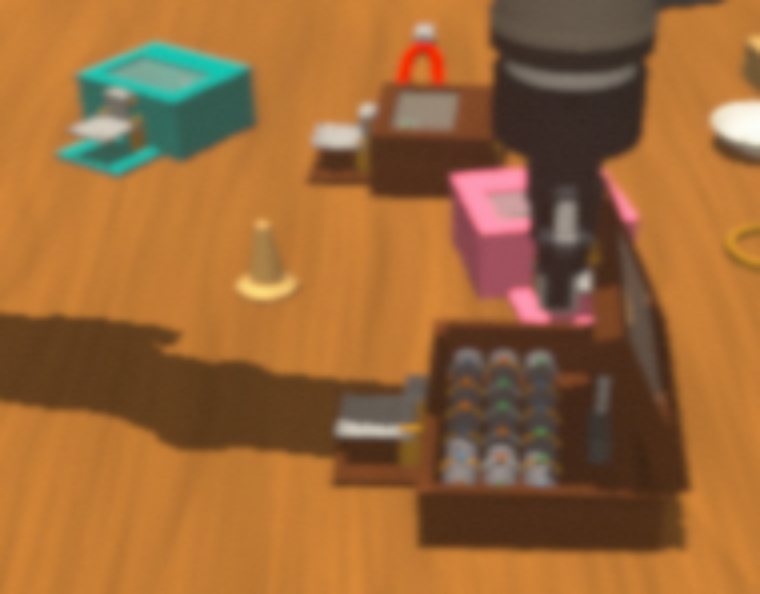

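Emit:
move_arm([
  [0.5,0,-0.2],
  [1.0,0,-0.4],
  [1.5,0,-0.6],
  [2.1,0,-0.7],
  [2.7,0,-0.8],
], gripper=[0,0,0,0,0], twist=[0,0,0,0,0])

```text
t: 8.93
eef_pos: [0.5898, -0.2055, 0.2117]
tool_rot: [0.0, 0.999, -0.044, 0.0]
contact_force: [-0.4, 0.1, 0.3]
gripper_width: 0.003
```

Emit:
move_arm([
  [0.5,0,-0.1],
  [1.0,0,-0.1],
  [1.5,0,-0.2],
  [2.0,0,-0.2],
  [2.4,0,-0.2],
], gripper=[0,0,0,0,0], twist=[0,0,0,0,0])

```text
t: 9.35
eef_pos: [0.6136, -0.2075, 0.2134]
tool_rot: [0.0, 0.999, -0.044, 0.0]
contact_force: [-0.8, 0.1, -0.6]
gripper_width: 0.001
```

```bash
python3 -c "
from h import *
plan(.133,0,.213,-1.571)
for c in ['side']:
    r=read_camera(c);cv2.imwrite('pics/i_%s.png'%c,r['pixels'][:,:,::-1] if c=='wrist' else cv2.resize(r['pixels'][130:310,130:320,::-1],None,fx=4,fy=3.3))
"
```

```text
t 9.35 at a,b,z 0.1199 -0.0004 0.2134 F [-0.75  0.14 -0.65] q1,7 [ 0.3  -1.48]
shift cm [ 1.31 -0.04  0.04] twist 0.002 tilt [ 0. -0. -1.]
```

View pics/i_side.png

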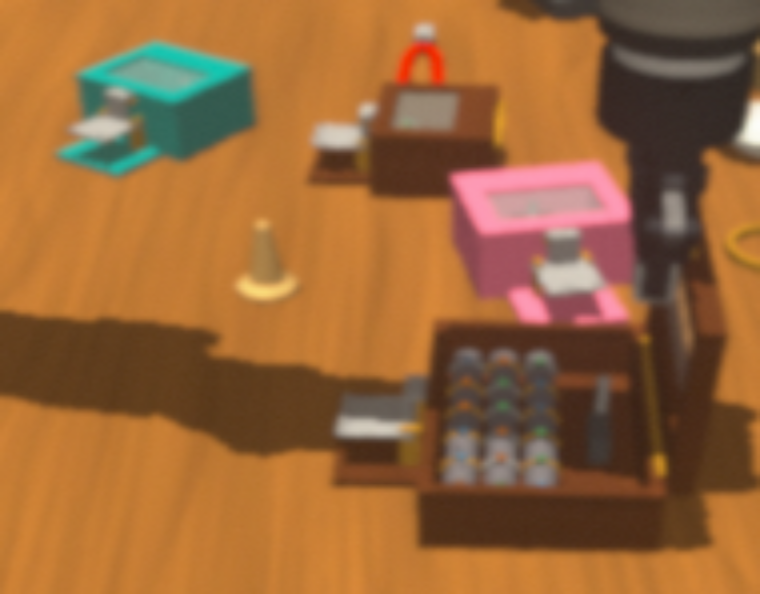

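Emit:
move_arm([
  [0.4,0,0],
  [0.8,0,0],
  [1.2,0,0],
  [1.5,0,0],
  [1.5,0,0],
], gripper=[0,0,0,0,0], twist=[0,0,0,0,0])

```text
t: 9.82
eef_pos: [0.6286, -0.2088, 0.2134]
tool_rot: [-0.0, 0.999, -0.044, 0.0]
contact_force: [0.7, -0.2, -0.1]
gripper_width: 0.004
```

```bash
python3 -c "
from h import *
plan(.133,0,.213,-1.571)
for c in ['side']:
    r=read_camera(c);cv2.imwrite('pics/j_%s.png'%c,r['pixels'][:,:,::-1] if c=='wrist' else cv2.resize(r['pixels'][130:310,130:320,::-1],None,fx=4,fy=3.3))
"
```

```text
t 9.82 at a,b,z 0.1349 -0.0003 0.2134 F [ 0.67 -0.18 -0.1 ] q1,7 [ 0.3  -1.49]
shift cm [-0.19 -0.03  0.04] twist 0.002 tilt [ 0.001 -0.    -1.   ]
```

View pics/j_side.png

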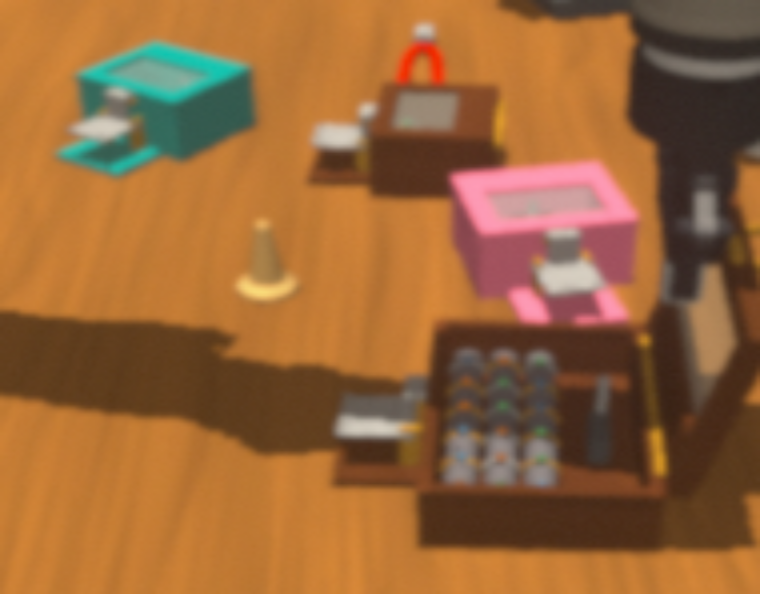

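Emit:
move_arm([
  [0,0,0],
  [0,0,0],
  [0,0,0],
  [0,0,0],
  [0,0,0],
], gripper=[0,0,0,0,0], twist=[0,0,0,0,0])

```text
t: 10.28
eef_pos: [0.6278, -0.2089, 0.2134]
tool_rot: [0.0, 0.999, -0.044, -0.0]
contact_force: [-0.5, -0.3, 0.4]
gripper_width: -0.001
```

Emit:
move_arm([
  [-1,0,0],
  [-3,0,0],
  [-6,0,-1],
  [-9,0,-3],
  [-12,0,-5],
], gripper=[0,0,0,0,0], twist=[0,0,0,0,0])

```text
t: 10.7
eef_pos: [0.5066, -0.1979, 0.2631]
tool_rot: [-0.0, 0.999, -0.044, -0.001]
contact_force: [0.4, -0.4, 0.3]
gripper_width: 0.001
```

Emit:
move_arm([
  [-2,0,-2],
  [-4,0,-4],
  [-6,0,-5],
  [-8,0,-5],
  [-8,0,-5],
], gripper=[0,0,0,0,0], twist=[0,0,0,0,0])

```text
t: 11.12
eef_pos: [0.4256, -0.1915, 0.3142]
tool_rot: [0.0, 0.999, -0.045, -0.0]
contact_force: [-0.2, -0.9, -0.9]
gripper_width: -0.003
```

Emit:
move_arm([
  [0,0,0],
  [0,0,0],
  [0,0,0],
  [0,0,0],
  [0,0,0],
], gripper=[0,0,0,0,0], twist=[0,0,0,0,0])

```text
t: 11.53
eef_pos: [0.4292, -0.1911, 0.3131]
tool_rot: [-0.0, 0.999, -0.044, -0.0]
contact_force: [-0.1, -0.2, -0.2]
gripper_width: 0.004
```

```bash
python3 -c "
from h import *
plan(.0,0,.3,-1.571)
for c in ['side','top']:
    r=read_camera(c);im=r['pixels'][:,:,::-1]
    cv2.imwrite('pics/k_%s.png'%c,cv2.resize(im[100:250,150:420] if c=='top' else im[130:310,130:350],None,fx=2.9 if c=='top' else 3.5,fy=2.9 if c=='top' else 3.3))
    for q in ['lid_large_edge','lid_large_hinge','case_large','tab_large_pad','case_small']: print(q,[(d['centre'],round(d['p'],2)) for d in spot_point(q,c)[:2]])
    for th in (1.65,1.75,1.85): print(th,proj(r,[*(C+EX*(.065-.135*np.cos(th))),.052+.135*np.sin(th)]).round(1))
"
```

```text
t 11.53 at a,b,z -0.0653 -0.0006 0.3131 F [-0.11 -0.2  -0.19] q1,7 [ 0.39 -1.39]
shift cm [ 6.53 -0.04  1.3 ] twist 0.002 tilt [-0.001  0.    -1.   ]
lid_large_edge [([0.6585, -0.2132, 0.1821], 0.88), ([0.5103, 0.4651, -0.0], 0.32)]
lid_large_hinge [([0.627, -0.208, 0.0529], 0.61)]
case_large [([0.5599, -0.204, -0.0006], 0.65)]
tab_large_pad [([0.4588, -0.1966, 0.0388], 0.71)]
case_small [([0.5161, 0.1998, -0.0009], 0.89), ([0.29, 0.292, -0.0001], 0.75)]
1.65 [303.9 202.1]
1.75 [310.2 202.9]
1.85 [316.3 204.3]
lid_large_edge [([0.6595, -0.2105, 0.1801], 0.66)]
lid_large_hinge [([0.6186, -0.2111, 0.0502], 0.88), ([0.7521, 0.0459, -0.0032], 0.59)]
case_large [([0.552, -0.1995, -0.0003], 0.68)]
tab_large_pad [([0.5567, -0.1973, -0.001], 0.45), ([0.4591, -0.1925, 0.0363], 0.38)]
case_small [([0.2923, 0.2955, -0.0029], 0.77), ([0.5128, 0.1988, 0.0039], 0.64)]
1.65 [328.9 153.3]
1.75 [329.1 149.3]
1.85 [329.2 145.6]
```

View pics/k_side.png

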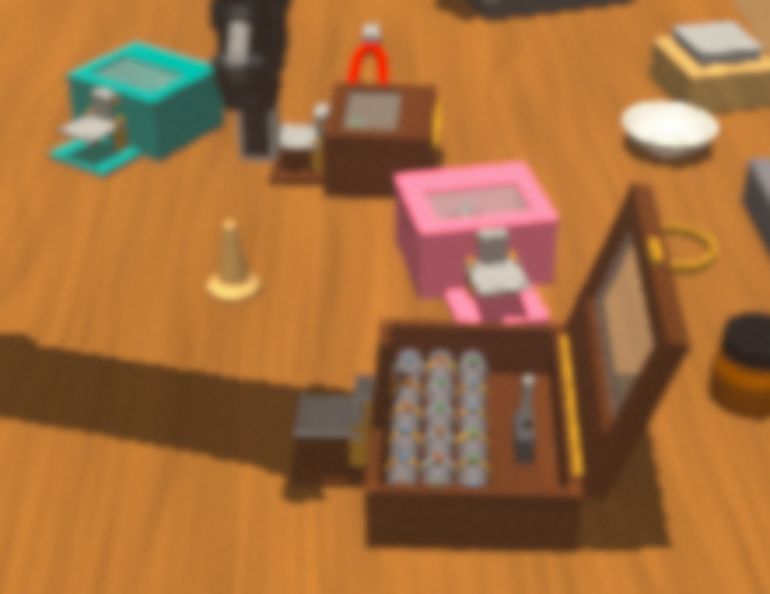

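View pics/k_top.png

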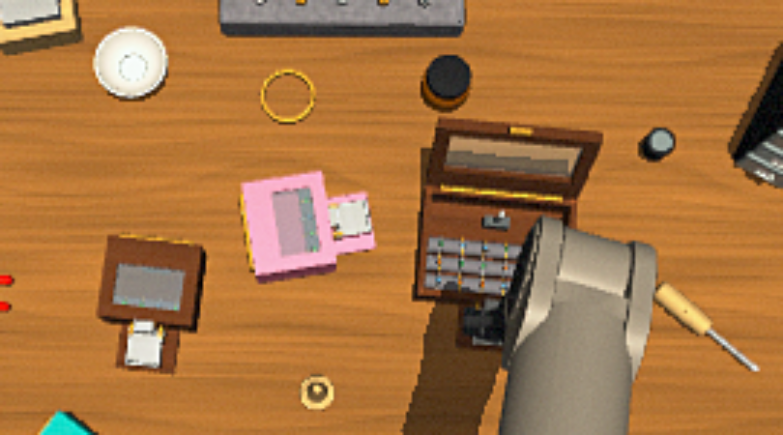

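The catch shows at side pixel (317,206) and top pixel (330,145). Both match the 1.85 rad prediction, (316,204) and (329,146). The arm is clear with no contact, so I'm handing in.

```bash
python3 -c "
from station import *
print(hand_in(), get_obs()['t'])"
```

```text
the job is handed in; nothing more can be done
the job is handed in; nothing more can be done
```

The larger case is open and the job is handed in, with the clock at about 12 s of the 45 allowed. I pressed its tab with one finger of the open gripper, using about 4–5 N, and the lid sprang up. After letting the tab go, I closed the gripper and pushed the lid along its arc past upright with the shut fingers. The lid sank to its stop by itself and I backed the arm away.

**Lid:** it stands at about 1.85 rad, fully open. The catch is within about 2 pixels of where that angle predicts in both the side and top pictures, and the network's edge point agrees to a few millimetres.

**Cases:** the larger case reads within about 1 mm of where it started. The smaller brown case is shut. Its position reads about 4 mm from the first reading, which is within the network's error, and nothing went near it.

**Tab and bystanders:** the tab is back at rest. I only looked at the bystanders by eye in the last pictures and saw none moved.

**Robot:** the arm stands clear, with contact force at noise level. The highest contact force read at the end of a move was about 5 N.

**Disagreements:** in the last top view the network's best guess for the tab point was wrong, on the case's underside. Its second guess and the side view agreed with the tab at rest. It also gave the pink or turquoise look-alikes as the smaller case at times, and I ignored those.

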